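Put a parts vial back in its rack and show the next one to the inspection camera

ROBOT

A 6-joint arm with a two-finger parallel gripper is mounted at the origin on a cart in front of the work surface, level with it; the furniture and walls round the work are solid. World frame = base frame: x ahead of the robot, y to its left, z up, the work surface at z = 0. Lengths are in m, angles in rad, forces in N, time in s.
With the tool pointing down it reaches from about 0.35 to 0.775 m from the base axis. Payload 5.5 kg.
Tool frame: the origin (TCP) lies at the very end of the fingers, on their centre line; the grasp point (between the pads) lies behind it (env.hold_point_z is the z of the grasp point in the tool frame, in m); z points along the fingers, y is the line along which they close (so a half turn about z gives the same grasp; the last joint's range is limited). The gripper opens to 85 mm and grips with 20 to 120 N. Pads are 22 mm wide; open, the fingers measure 114 mm over their backs; the gripper's body (76 mm by 85 mm) begins 54 mm behind the grasp point. The pads swing forward as they close: fully open they stand 13 mm farther back than shut.
Start: joints at [1.087, 0.313, 0.046, 1.304, 0, 1.431], TCP at [0.194, 0.541, 0.231] pointing down, gripper open.
Joint ranges: [-2.76, 2.76], [-0.86, 1.69], [-1.03, 1.26], [-2.2, 2.34], [-1.47, 1.5], [-3.14, 3.14]. Speed limits (rad/s): [2.57, 2.57, 3.14, 3.14, 3.14, 3.14].

INTERFACE

Orientations are given as a unit quaternion [w, x, y, z].
In Python, from workcell import env gives the robot as it stands.
- The arm moves only by the tool arm_command, never from a script. Its argument "rows" is a list of rows, each an object with "delta_pos": the shift along the tool's x, y, z scaled (see below), a list of three; "rot": the turn, a rotation vector about the tool's x, y, z scaled (see below), a list of three; "fingers": the closure, from 0 (fully open) to 1 (shut). A call has 1 to 20 rows; each row shifts and turns the commanded pose from where the row before left it, along the tool's axes as they then stand; what a row does not reach is not made up. The controller multiplies each number of a shift by 0.02 m and each number of a turn by 360 degrees. A row lasts 1/10 s, in which the tool goes at most 50 mm and 8.59 degrees, less where a joint would pass 70% of its speed; a pose out of reach is approached as far as the arm can. A call with a number of a shift or a turn outside -1 to 1 is refused whole. A call with a gripper value outside its range is refused whole. The fingers move at their own pace and stop on an object; "squeeze" is the grip in N (left out, the last holds). Time passes only in rows, so rows that do not move let the fingers close. It gives the time, the measured TCP pose, the force and the opening at its end, in the units of the state.
- env.get_state(): the state, without advancing time (a new reading comes with each control period).
- env.read_camera(name): name is "scene" or "top" or "wrist"; returns (picture, depth): 480x640x3 uint8, blue, green, red; 480x640 float32, m along the optical axis (not along the pixel's ray), 0 where there is no reading.
- env.get_calibration(name): a dict with "mtx" (3x3 intrinsics, pixels), "R" (3x3) and "t" (3): a world point X has camera coordinates R X + t. Camera axes: x right, y down, z forward; pixel columns grow to the right and rows downward; lengths in m; the calibration is good to about 2 mm. A picture is of the moment at which its call begins: read the wrist's pose just before it. get_calibration takes no time and is no camera call; for the wrist camera it gives the pose at the moment of the call.
- env.hand_in(): hands the job in, once; it reports no verdict.
The state is a dict: "clock": time; "joint_pos": joint angles; "qvel": joint speeds; "tau": joint torques, N m; "tcp_pos": TCP position; "orientation": TCP orientation; "wrist_force": force on the tool from outside, world axes, zero at the start; "ft_torque": the same for the moment, N m; "finger_gap": finger opening in m.
Only numpy, scipy, OpenCV 4.12 (cv2) and the standard library are available. Lean on these libraries where they do the work, as an engineer would, in place of code of your own. Each camera call takes 0.05 s, during which the arm holds its last target. There are 200 camera calls.

TASK

The short vial standing alone on the leather pad has been looked at: put it back into the empty hole of the wooden rack, right down to the bottom of the hole, and let go of it. Then take the long vial, the tallest one, out of the rack and hold it up for the inspection camera: cap up, the middle of its glass 10 cm straight in front of the lens, and the vial square to the camera's line of sight and upright in its picture (so leaning with its cap away from the camera, since the camera looks down at 35 degrees). Finish while still holding it there motionless in the air; do not touch the camera, leave the other vials in the rack, knock nothing over and leave the loupe and the parts tin where they stand.

Things in the scene. Friction and masses are not known exactly. Their poses are not given: they have to be found in the camera images.
- short_vial: The short vial to put back. It starts upright on the leather pad at the worktop's front edge (pad top 3 mm above the worktop). Glass tube 16 mm in diameter, flat foot (edge bevelled 3 mm), ribbed aluminium screw cap 18 mm in diameter and 16 mm high; closed, rigid, about 17 to 32 g, 66 mm tall in all. Origin: centre of the underside; z along the vial to the cap.
- short_vial_cap (a point): Middle of the short vial's cap, on its axis 58 mm above its underside: where to grip it.
- long_vial: The long vial to show, the tallest; it starts in one of the first three holes of the rack, its cap 26 mm above its neighbours'. Glass tube 16 mm in diameter, flat foot (edge bevelled 3 mm), ribbed aluminium screw cap 18 mm in diameter and 16 mm high; closed, rigid, about 21 to 40 g, 92 mm tall in all. Origin: centre of the underside; z along the vial to the cap.
- long_vial_cap (a point): Middle of the long vial's cap, on its axis 84 mm above its underside: where to grip it.
- long_vial_glass (a point): Middle of the long vial's glass, on its axis 38 mm above its underside, 46 mm below the middle of its cap: the point that belongs 10 cm in front of the lens.
- rack_vial_0: Another short vial that stays in the rack, in one of the first three holes. Glass tube 16 mm in diameter, flat foot (edge bevelled 3 mm), ribbed aluminium screw cap 18 mm in diameter and 16 mm high; closed, rigid, about 24 g, 66 mm tall in all. Origin: centre of the underside; z along the vial to the cap.
- rack_vial_1: Another short vial that stays in the rack, in one of the first three holes. Glass tube 16 mm in diameter, flat foot (edge bevelled 3 mm), ribbed aluminium screw cap 18 mm in diameter and 16 mm high; closed, rigid, about 24 g, 66 mm tall in all. Origin: centre of the underside; z along the vial to the cap.
- vial_rack: Fixed wooden rack, 54 x 178 mm in plan, 46 mm high at the end battens, 42 mm at the block between. Four round holes in a row along its y (y = 63, 21, -21, -63 mm), 18 mm wide, mouth bevelled 1.5 mm, 34 mm deep; a vial stands on the hole's floor, 8 mm above the worktop, leaning up to 4 degrees. Origin: centre of the underside; x away from the robot. Nothing stands beside a vial along x.
- vial_rack_hole3 (a point): Middle of the mouth of the empty hole, the last of the row (at y = -63 mm of the rack, its right end, far from the camera), 42 mm above the worktop.
- inspection_camera: Inspection camera stand, left on the worktop, fixed: round foot of 90 mm diameter and a post 13 mm thick at its centre that carries the camera barrel on a ball head; 290 mm high in all. Origin: centre of the underside of the foot; the camera looks out along its own -x direction.
- camera_barrel: The camera barrel: black tube of 40 mm diameter (42 mm at its clamp collar) and 88 mm length, clamped on the stand, looking 35 degrees down, mostly sideways (towards the robot's right). Origin: middle of the lens face, 222 mm above the worktop. It looks along its own -x axis; its z axis is 'up' in its picture (35 degrees off vertical, leaning to the side it looks to), y is level.
- focus_point (a point): The point 100 mm straight in front of the middle of the lens, 165 mm above the worktop: the camera's plane of focus.
- loupe: Black eye loupe, 38 mm wide and 32 mm high, standing on the worktop behind the rack. Leave it. Origin: centre of its underside.
- tin_0: Round parts tin, 50 mm in diameter and 20 mm high, on the worktop right of the rack. Leave it. Origin: centre of its underside.
Not all that is in view belongs to the job. What is shaped like the long_vial but yellow is not meant.

How it is judged:
By the outcome, as a careful person would: the job done as asked, in the order asked, and still so for the second after the job is handed in, while the arm keeps its last pose, push and grip.
It also fails if it takes over 67 s, if anything falls off the work surface, if the arm or the gripper's body presses on something with over 40 N, if the wrist force passes 120 N, or if a joint passes its speed limit or range.

## Working session

There is one attempt and no reset: what is moved stays moved. The work goes in short steps, Python scripts to look and compute and a tool call to move; the robot and the scene stay as the last step left them, time stands still between calls to the robot, and variables do not carry over. Pictures are saved under pics/ and viewed, on a budget of 10 in all, crops included, one or two more only if the job needs it, and the job is handed in when it is done.

Besides the shell and the picture viewer there is one more tool, called after "Emit:" as name([rows], argument=value, ...), one row to a line, values as JSON. arm_command: Moves the arm, as the interface text tells. Shifts and turns lie within -1 to 1; 1 stands for 0.02 m of shift or 360 degrees of turn. Its arguments: {"type":"object","properties":{"rows":{"type":"array","items":{"type":"object","properties":{"delta_pos":{"type":"array","items":{"type":"number","minimum":-1,"maximum":1}},"rot":{"type":"array","items":{"type":"number","minimum":-1,"maximum":1}},"fingers":{"type":"number"}}}},"squeeze":{"type":"number"}},"required":["rows"]}

```bash
ls; mkdir -p pics; python3 - <<'E'
from workcell import env
import cv2,numpy as np
print(env.get_state(), env.hold_point_z)
for n in ("scene","top"):
    im,d=env.read_camera(n); cv2.imwrite(f"pics/{n}0.png",im); np.savez(f"pics/{n}0.npz",im=im,d=d)
    print(n,env.get_calibration(n))
E
```

```text
pics
{'clock': 0.0, 'joint_pos': array([ 1.08742048e+00,  3.14035823e-01,  4.49676160e-02,  1.30359967e+00,
       -1.09610955e-05,  1.43121569e+00]), 'qvel': array([ 4.59744069e-04,  1.85791096e-03, -6.69071287e-04,  7.28388093e-04,
        4.46680531e-04, -2.54515255e-05]), 'tau': array([-1.51977233e-04, -4.80628610e+01,  2.98532671e+01,  1.93828595e-02,
       -1.00090620e-04, -1.27066528e-06]), 'tcp_pos': array([0.19357007, 0.54088938, 0.23038408]), 'orientation': array([-2.81566895e-04,  1.71052217e-01,  9.85261520e-01, -8.92427914e-04]), 'wrist_force': array([ 0.70254442, -0.07207198, -0.5361853 ]), 'ft_torque': array([ 0.01022453, -0.00590134, -0.02844816]), 'finger_gap': 0.0855385361268747} -0.0187
scene {'mtx': array([[556.76499858,   0.        , 316.39271016],
       [  0.        , 556.76499858, 232.71245211],
       [  0.        ,   0.        ,   1.        ]]), 'R': array([[ 0.69829222, -0.71574722, -0.0096899 ],
       [-0.5104539 , -0.48842407, -0.70772788],
       [ 0.50182148,  0.49914711, -0.70641869]]), 't': array([-0.45206192,  0.32586051,  1.02866838])}
top {'mtx': array([[479.03689375,   0.        , 322.41585876],
       [  0.        , 479.03689375, 233.67288137],
       [  0.        ,   0.        ,   1.        ]]), 'R': array([[-0.01847605, -0.99964209, -0.01934735],
       [-0.98572331,  0.02145098, -0.16700122],
       [ 0.16735647,  0.01598561, -0.98576685]]), 't': array([-0.09645334,  0.54989267,  1.15811773])}
```

View pics/scene0.png

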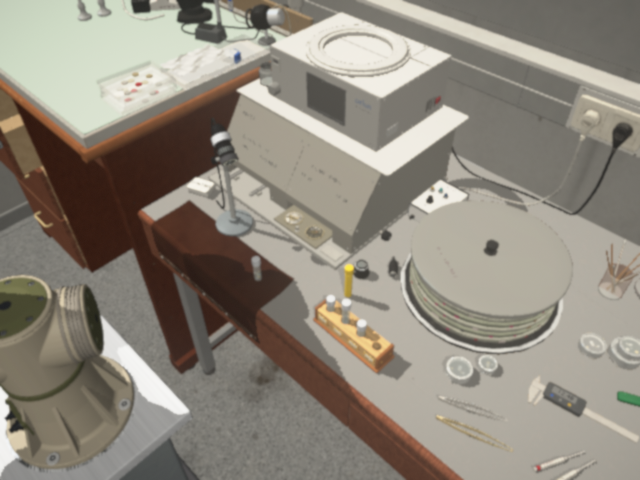

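View pics/top0.png

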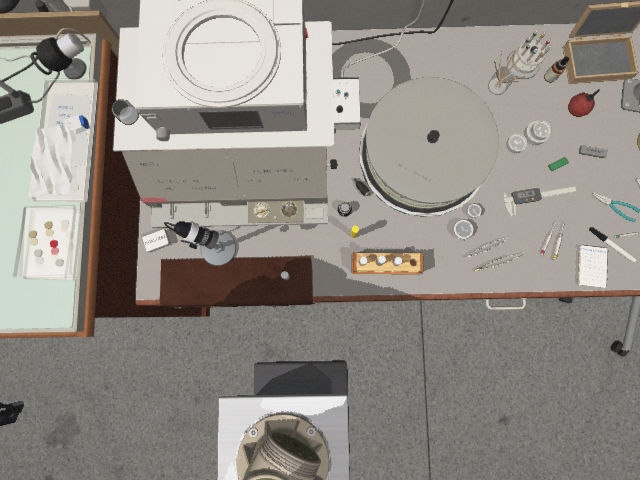

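The scene view shows the short vial at about (257,268), the rack from (318,310) to (392,360), the yellow decoy at (349,280) and the inspection camera at (225,150). In the top view the vial is at (285,275), the rack spans (352..423, 262), the camera barrel is at (195,235) and the yellow decoy is at (355,231). I'll enlarge these.

```bash
cat > h.py <<'E'
import numpy as np, cv2
from workcell import env
def ray(c,u,v):
    R,t,K=c["R"],c["t"],c["mtx"]
    d=R.T@np.linalg.solve(K,[u,v,1.]); return -R.T@t, d/np.linalg.norm(d)
def plane(c,u,v,z):
    o,d=ray(c,u,v); return o+d*(z-o[2])/d[2]
def tri(*obs):
    A=np.zeros((3,3));b=np.zeros(3);rs=[ray(*o) for o in obs]
    for o,d in rs:
        P=np.eye(3)-np.outer(d,d);A+=P;b+=P@o
    X=np.linalg.solve(A,b)
    return X,[round(float(np.linalg.norm(np.cross(X-o,d)))*1e3,2) for o,d in rs]
def proj(c,X):
    p=c["mtx"]@(c["R"]@np.asarray(X,float)+c["t"]); return p[:2]/p[2]
def back(c,u,v,z):
    return c["R"].T@(np.linalg.solve(c["mtx"],[u,v,1.])*z-c["t"])
E
python3 - <<'E'
import cv2,numpy as np
s=np.load("pics/scene0.npz")["im"];t=np.load("pics/top0.npz")["im"]
r=lambda im,u,v,w,h,k:cv2.resize(im[v:v+h,u:u+w],None,fx=k,fy=k,interpolation=cv2.INTER_CUBIC)
out=np.zeros((600,800,3),np.uint8)
out[:300,:400]=r(s,195,110,100,75,4)      # scene camera
out[:300,400:]=r(s,300,255,100,75,4)
out[300:,:400]=r(t,145,210,100,75,4)
out[300:,400:]=r(t,340,210,100,75,4)
cv2.imwrite("pics/z.png",out)
E
```

```text
(no output)
```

View pics/z.png

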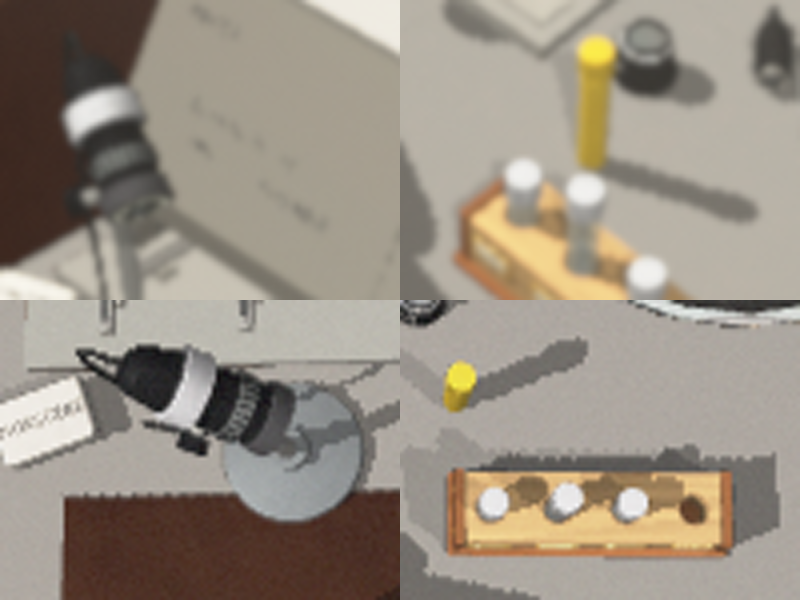

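The crops show three capped vials in the rack. The middle one (hole 1) is tallest, hole 3 is the empty one (top view about (413,263)), and the yellow decoy stands behind. The barrel points right and down, slightly toward the robot.

```bash
python3 - <<'E'
from h import *
S=env.get_calibration("scene");T=env.get_calibration("top")
np.set_printoptions(precision=4,suppress=True)
s=np.load("pics/scene0.npz");t=np.load("pics/top0.npz")
def cap(im,u,v,w=7):
    p=im[v-w:v+w+1,u-w:u+w+1].min(2); ys,xs=np.where(p>175); return u-w+xs.mean(),v-w+ys.mean(),len(xs)
for n,a,b in (("v0",(331,299),(363,260)),("v1",(346,303),(381,260)),("v2",(361,323),(398,261)),("short",(257,261),(285,275))):
    A=cap(s["im"],*a);B=cap(t["im"],*b);print(n,A,B,*tri((S,*A[:2]),(T,*B[:2])))
print("hole",plane(T,413,262.5,.042))
print("foot",plane(T,218.3,248.7,.005))
for n,c,dd,uv in (("barrel top",T,t["d"],(186.5,235)),("lens top",T,t["d"],(215,242)),("scene front",S,s["d"],(231,156)),("scene ring",S,s["d"],(221,138))):
    d=dd[int(uv[1]),int(uv[0])];print(n,d,back(c,*uv,d))
# rack corners in top
for uv in ((353,251),(353,273),(422,252),(422,273)):print("corner",plane(T,*uv,.046))
W=env.get_calibration("wrist");st=env.get_state()
from scipy.spatial.transform import Rotation as Rn
q=st["orientation"];Rt=Rn.from_quat([*q[1:],q[0]]).as_matrix()
print("Rtool",Rt);print(W["mtx"]);C=-W["R"].T@W["t"];print("wrist cam in tool",Rt.T@(C-st["tcp_pos"]));print(Rt.T@W["R"].T)
E
```

```text
v0 (np.float64(330.5138888888889), np.float64(297.81944444444446), 72) (np.float64(363.1162790697674), np.float64(260.1162790697674), 43) [ 0.4764 -0.2059  0.0749] [0.92, 0.92]
v1 (np.float64(345.7866666666667), np.float64(302.0), 75) (np.float64(381.4888888888889), np.float64(259.1111111111111), 45) [ 0.475  -0.2477  0.0999] [0.73, 0.73]
v2 (np.float64(361.6), np.float64(322.5466666666667), 75) (np.float64(397.84090909090907), np.float64(260.34090909090907), 44) [ 0.4742 -0.2899  0.0744] [0.97, 0.97]
short (np.float64(nan), np.float64(nan), 0) (np.float64(nan), np.float64(nan), 0) [nan nan nan] [nan, nan]
hole [ 0.4709 -0.3312  0.042 ]
foot [0.521 0.164 0.005]
barrel top 0.9835813 [0.5135 0.168  0.267 ]
lens top 1.0054332 [0.5016 0.1151 0.2419]
scene front 1.1679747 [0.509  0.1119 0.2435]
scene ring 1.1739217 [0.5164 0.1496 0.2669]
corner [ 0.5023 -0.1829  0.046 ]
corner [ 0.4474 -0.1813  0.046 ]
corner [ 0.4962 -0.3541  0.046 ]
corner [ 0.444  -0.3513  0.046 ]
Rtool [[-0.9415  0.3371 -0.0008]
 [ 0.3371  0.9415 -0.0014]
 [ 0.0002 -0.0016 -1.    ]]
[[342.3025   0.     315.8552]
 [  0.     342.3025 237.3245]
 [  0.       0.       1.    ]]
wrist cam in tool [ 0.0773  0.0008 -0.1432]
[[ 0.0011 -0.953  -0.303 ]
 [ 1.      0.0011  0.0002]
 [ 0.0001 -0.303   0.953 ]]<stdin>:6: RuntimeWarning: Mean of empty slice.
  ret = ret.dtype.type(ret / rcount)
```

Emit:
arm_command([
  {"rot": [0, 0, 0.0217], "fingers": 0},
  {"rot": [0, 0, 0.0217]},
  {"rot": [0, 0, 0.0217]},
  {"rot": [0, 0, 0.0217]},
  {"rot": [0, 0, 0.0217]},
  {"rot": [0, 0, 0.0217]},
  {"rot": [0, 0, 0.0217]},
  {"rot": [0, 0, 0.0217]},
  {"rot": [0, 0, 0.0217]},
  {},
], squeeze=30)

```text
schema error: expected keys delta_pos, rot, fingers
```

```bash
python3 - <<'E'
from h import *
S=env.get_calibration("scene");T=env.get_calibration("top")
s=np.load("pics/scene0.npz")["im"];t=np.load("pics/top0.npz")["im"]
for im,u,v in((s,257,264),(t,285,275)):
    p=im[v-14:v+15,u-8:u+9].min(2);ys,xs=np.where(p>110);print(u-8+xs.mean(),v-14+ys.mean(),len(xs),ys.min()+v-14,ys.max()+v-14,xs.min()+u-8,xs.max()+u-8)
print(tri((S,257,261),(T,285,274.5)),plane(T,285,274.5,.065))
E
```

```text
258.021582733813 258.64028776978415 139 250 277 252 265
284.2325581395349 274.6046511627907 43 271 278 281 287
(array([ 0.44696274, -0.01524908,  0.06200923]), [1.47, 1.47]) [ 0.44550587 -0.01469045  0.065     ]
```

Emit:
arm_command([
  {"delta_pos": [0, 0, 0], "rot": [0, 0, 0.0217], "fingers": 0},
  {"delta_pos": [0, 0, 0], "rot": [0, 0, 0.0217], "fingers": 0},
  {"delta_pos": [0, 0, 0], "rot": [0, 0, 0.0217], "fingers": 0},
  {"delta_pos": [0, 0, 0], "rot": [0, 0, 0.0217], "fingers": 0},
  {"delta_pos": [0, 0, 0], "rot": [0, 0, 0.0217], "fingers": 0},
  {"delta_pos": [0, 0, 0], "rot": [0, 0, 0.0217], "fingers": 0},
  {"delta_pos": [0, 0, 0], "rot": [0, 0, 0.0217], "fingers": 0},
  {"delta_pos": [0, 0, 0], "rot": [0, 0, 0.0217], "fingers": 0},
  {"delta_pos": [0, 0, 0], "rot": [0, 0, 0.0217], "fingers": 0},
  {"delta_pos": [0, 0, 0], "rot": [0, 0, 0], "fingers": 0},
], squeeze=30)

```text
clock: 1.1
tcp_pos: [0.1937, 0.5411, 0.2308]
orientation: [0.0, 0.707, 0.707, -0.0]
wrist_force: [0.0, 0.9, 0.2]
finger_gap: 0.0855
```

Emit:
arm_command([
  {"delta_pos": [-1, 0.35, 0], "rot": [0, 0, 0], "fingers": 0},
  {"delta_pos": [-1, 0.35, 0], "rot": [0, 0, 0], "fingers": 0},
  {"delta_pos": [-1, 0.35, 0], "rot": [0, 0, 0], "fingers": 0},
  {"delta_pos": [-1, 0.35, 0], "rot": [0, 0, 0], "fingers": 0},
  {"delta_pos": [-1, 0.35, 0], "rot": [0, 0, 0], "fingers": 0},
  {"delta_pos": [-1, 0.35, 0], "rot": [0, 0, 0], "fingers": 0},
  {"delta_pos": [-1, 0.35, 0], "rot": [0, 0, 0], "fingers": 0},
  {"delta_pos": [-1, 0.35, 0], "rot": [0, 0, 0], "fingers": 0},
  {"delta_pos": [-1, 0.35, 0], "rot": [0, 0, 0], "fingers": 0},
  {"delta_pos": [-1, 0.35, 0], "rot": [0, 0, 0], "fingers": 0},
  {"delta_pos": [-1, 0.35, 0], "rot": [0, 0, 0], "fingers": 0},
  {"delta_pos": [-1, 0.35, 0], "rot": [0, 0, 0], "fingers": 0},
  {"delta_pos": [-1, 0.35, 0], "rot": [0, 0, 0], "fingers": 0},
  {"delta_pos": [-1, 0.35, 0], "rot": [0, 0, 0], "fingers": 0},
  {"delta_pos": [-1, 0.35, 0], "rot": [0, 0, 0], "fingers": 0},
  {"delta_pos": [-1, 0.35, 0], "rot": [0, 0, 0], "fingers": 0},
  {"delta_pos": [-1, 0.35, 0], "rot": [0, 0, 0], "fingers": 0},
  {"delta_pos": [-1, 0.35, 0], "rot": [0, 0, 0], "fingers": 0},
  {"delta_pos": [-1, 0.35, 0], "rot": [0, 0, 0], "fingers": 0},
  {"delta_pos": [-1, 0.35, 0], "rot": [0, 0, 0], "fingers": 0},
])

```text
clock: 3.1
tcp_pos: [0.3338, 0.1405, 0.2312]
orientation: [-0.0, 0.706, 0.708, 0.0]
wrist_force: [0.3, -0.2, 0.0]
finger_gap: 0.0858
```

Emit:
arm_command([
  {"delta_pos": [-1, 0.6, 0.3], "rot": [0, 0, 0], "fingers": 0},
  {"delta_pos": [-1, 0.6, 0.3], "rot": [0, 0, 0], "fingers": 0},
  {"delta_pos": [-1, 0.6, 0.3], "rot": [0, 0, 0], "fingers": 0},
  {"delta_pos": [-1, 0.7, 0.3], "rot": [0, 0, 0], "fingers": 0},
  {"delta_pos": [-1, 0.7, 0.3], "rot": [0, 0, 0], "fingers": 0},
  {"delta_pos": [-1, 0.8, 0.3], "rot": [0, 0, 0], "fingers": 0},
  {"delta_pos": [-1, 0.8, 0.4], "rot": [0, 0, 0], "fingers": 0},
  {"delta_pos": [-0.75, 0.8, 0.4], "rot": [0, 0, 0], "fingers": 0},
  {"delta_pos": [0, 0, 0], "rot": [0, 0, 0], "fingers": 0},
  {"delta_pos": [0, 0, 0], "rot": [0, 0, 0], "fingers": 0},
])

```text
clock: 4.1
tcp_pos: [0.4452, -0.0136, 0.1789]
orientation: [-0.001, 0.707, 0.708, -0.0]
wrist_force: [0.1, -0.7, 0.1]
finger_gap: 0.0854
```

```bash
cat >> h.py <<'E'
def shot(name):
    st=env.get_state();c=env.get_calibration("wrist");im,d=env.read_camera("wrist")
    cv2.imwrite(f"pics/{name}.png",im);np.savez(f"pics/{name}.npz",im=im,d=d,p=st["tcp_pos"],q=st["orientation"],**c);return im,d,c,st
E
python3 -c "
from h import *
im,d,c,st=shot('w1');print(st['tcp_pos'],st['clock'],proj(c,[.447,-.015,.065]))"
```

```text
[ 0.44516046 -0.01361262  0.17886363] 4.1 [317.68453813 234.74331543]
```

View pics/w1.png

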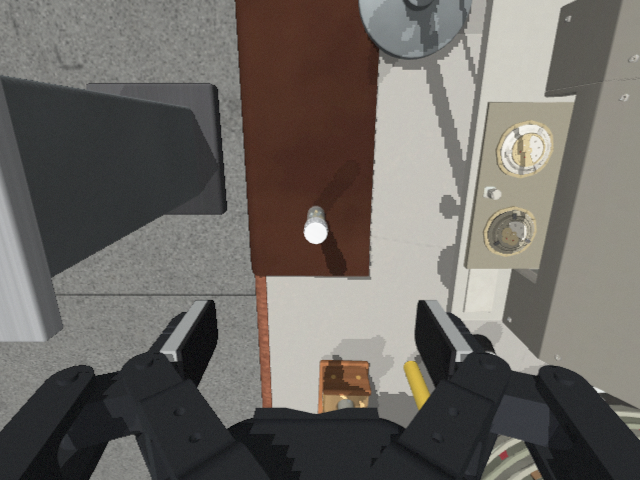

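The wrist view shows the short vial's cap at (316,232), the stand foot at the top (415,15) and the rack's near end at (345,385). I'll measure the cap and cross-check its height with depth.

```bash
cat >> h.py <<'E'
def capblob(im,u,v,w=22,th=200):
    u,v=int(round(u)),int(round(v));y0,x0=max(v-w,0),max(u-w,0)
    m=(im[y0:v+w+1,x0:u+w+1].min(2)>th).astype(np.uint8)
    n,l,s,c=cv2.connectedComponentsWithStats(m); 
    i=1+np.argmax(s[1:,4]); cn=max(cv2.findContours((l==i).astype(np.uint8),0,1)[0],key=len)
    (cx,cy),r=cv2.minEnclosingCircle(cn); return x0+cx,y0+cy,r,int(s[i,4]),x0+c[i][0],y0+c[i][1]
E
python3 - <<'E'
from h import *
W=dict(np.load("pics/w1.npz"))
for th in(170,200,225):print(th,np.round(capblob(W["im"],316,232,th=th),2))
b=capblob(W["im"],316,232,th=200)
d=W["d"][int(b[1]),int(b[0])];print(d,back(W,b[0],b[1],d),plane(W,b[4],b[5],.069), tri((W,b[4],b[5]),(env.get_calibration("top"),285,274.6)))
E
```

```text
170 [315.5  230.08  13.16 457.   314.94 230.83]
200 [314.82 231.82  11.42 379.   315.02 232.34]
225 [315.05 232.39  10.97 360.   315.11 232.5 ]
0.26395714 [ 0.44476738 -0.01132293  0.06928492] [ 0.44491579 -0.01182125  0.069     ] (array([ 0.44523105, -0.01425112,  0.06122886]), [0.36, 0.36])
```

Emit:
arm_command([
  {"delta_pos": [0.1, 0, 0.9], "rot": [0, 0, 0], "fingers": 0},
  {"delta_pos": [0, 0, 0.9], "rot": [0, 0, 0], "fingers": 0},
  {"delta_pos": [0, 0, 0.9], "rot": [0, 0, 0], "fingers": 0},
  {"delta_pos": [0, 0, 0.9], "rot": [0, 0, 0], "fingers": 0},
  {"delta_pos": [0, 0, 0.9], "rot": [0, 0, 0], "fingers": 0},
  {"delta_pos": [0, 0, 0.9], "rot": [0, 0, 0], "fingers": 0},
  {"delta_pos": [0, 0, 0.8], "rot": [0, 0, 0], "fingers": 0},
  {"delta_pos": [0, 0, 0.6], "rot": [0, 0, 0], "fingers": 0},
  {"delta_pos": [0, 0, 0], "rot": [0, 0, 0], "fingers": 0},
  {"delta_pos": [0, 0, 0], "rot": [0, 0, 0], "fingers": 0.5},
  {"delta_pos": [0, 0, 0], "rot": [0, 0, 0], "fingers": 0.65},
  {"delta_pos": [0, 0, 0], "rot": [0, 0, 0], "fingers": 0.75},
  {"delta_pos": [0, 0, 0], "rot": [0, 0, 0], "fingers": 0.85},
  {"delta_pos": [0, 0, 0], "rot": [0, 0, 0], "fingers": 1},
  {"delta_pos": [0, 0, 0], "rot": [0, 0, 0], "fingers": 1},
  {"delta_pos": [0, 0, 0], "rot": [0, 0, 0], "fingers": 1},
  {"delta_pos": [0, 0, 0], "rot": [0, 0, 0], "fingers": 1},
], squeeze=30)

```text
clock: 5.85
tcp_pos: [0.4461, -0.0117, 0.0437]
orientation: [0.0, 0.707, 0.707, 0.0]
wrist_force: [-1.5, -0.5, 6.1]
finger_gap: 0.0169
```

Emit:
arm_command([
  {"delta_pos": [0, 0, -0.4], "rot": [0, 0, 0], "fingers": 1},
  {"delta_pos": [0, 0, -1], "rot": [0, 0, 0], "fingers": 1},
  {"delta_pos": [0, 0, -1], "rot": [0, 0, 0], "fingers": 1},
  {"delta_pos": [0, 0, -1], "rot": [0, 0, 0], "fingers": 1},
  {"delta_pos": [0, 0, -1], "rot": [0, 0, 0], "fingers": 1},
  {"delta_pos": [0, 0, -1], "rot": [0, 0, 0], "fingers": 1},
  {"delta_pos": [-1, 0, -1], "rot": [0, 0, 0], "fingers": 1},
  {"delta_pos": [-1, 0, -1], "rot": [0, 0, 0], "fingers": 1},
  {"delta_pos": [-1, 0.1, -0.4], "rot": [0, 0, 0], "fingers": 1},
  {"delta_pos": [-1, 0.1, 0], "rot": [0, 0, 0], "fingers": 1},
  {"delta_pos": [-1, 0.1, 0], "rot": [0, 0, 0], "fingers": 1},
  {"delta_pos": [-1, 0.1, 0], "rot": [0, 0, 0], "fingers": 1},
  {"delta_pos": [-1, 0.1, 0], "rot": [0, 0, 0], "fingers": 1},
  {"delta_pos": [-1, 0.1, 0], "rot": [0, 0, 0], "fingers": 1},
  {"delta_pos": [-1, 0.1, 0], "rot": [0, 0, 0], "fingers": 1},
  {"delta_pos": [-1, 0.1, 0], "rot": [0, 0, 0], "fingers": 1},
  {"delta_pos": [-1, 0.1, 0], "rot": [0, 0, 0], "fingers": 1},
  {"delta_pos": [-1, 0.1, 0], "rot": [0, 0, 0], "fingers": 1},
  {"delta_pos": [-1, 0.1, 0], "rot": [0, 0, 0], "fingers": 1},
  {"delta_pos": [-1, 0.1, 0], "rot": [0, 0, 0], "fingers": 1},
])

```text
clock: 7.85
tcp_pos: [0.4698, -0.2929, 0.1993]
orientation: [-0.0, 0.707, 0.707, 0.0]
wrist_force: [-0.5, -0.2, -0.2]
finger_gap: 0.0163
```

Emit:
arm_command([
  {"delta_pos": [-1, 0, 0], "rot": [0, 0, 0], "fingers": 1},
  {"delta_pos": [-1, 0, 0], "rot": [0, 0, 0], "fingers": 1},
  {"delta_pos": [-1, 0, 0], "rot": [0, 0, 0], "fingers": 1},
  {"delta_pos": [-1, 0, 0], "rot": [0, 0, 0], "fingers": 1},
  {"delta_pos": [0, 0, 0], "rot": [0, 0, 0], "fingers": 1},
  {"delta_pos": [0, 0, 0], "rot": [0, 0, 0], "fingers": 1},
])

```text
clock: 8.45
tcp_pos: [0.4694, -0.3721, 0.1989]
orientation: [-0.001, 0.707, 0.707, 0.0]
wrist_force: [0.5, 0.7, -0.4]
finger_gap: 0.0166
```

```bash
python3 -c "
from h import *
im,d,c,st=shot('w2');print(st['tcp_pos'],st['clock'],st['finger_gap'],proj(c,[.471,-.331,.042]))"
```

```text
[ 0.4693836  -0.37206978  0.19887665] 8.45 0.0166035904838813 [317.15993522 173.46395223]
```

View pics/w2.png

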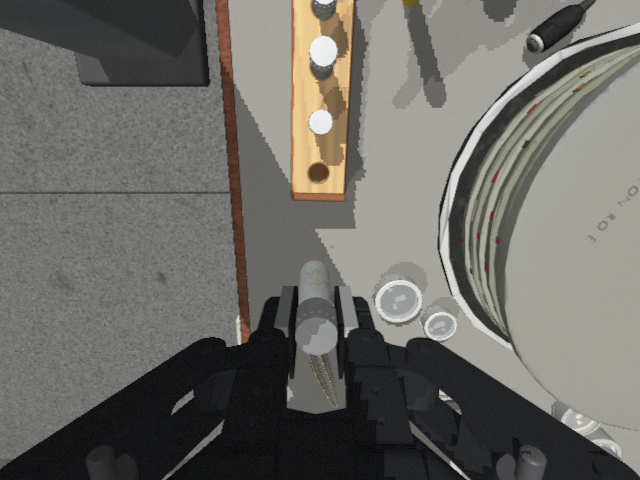

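The hole is at (318,172), the caps are at (320,121), (323,50) and (323,5), and the held vial runs from its cap at (317,330) to its foot at (315,270).

```bash
cat >> h.py <<'E'
def hole(im,u,v,w=16):
    u,v=int(round(u)),int(round(v));p=im[v-w:v+w+1,u-w:u+w+1]
    m=(p[:,:,2]<130).astype(np.uint8);n,l,s,c=cv2.connectedComponentsWithStats(m)
    i=l[w,w]; cn=max(cv2.findContours((l==i).astype(np.uint8),0,1)[0],key=len)
    return u-w+c[i][0],v-w+c[i][1],s[i], (cv2.fitEllipse(cn))
E
python3 - <<'E'
from h import *
np.set_printoptions(precision=4,suppress=True)
W=dict(np.load("pics/w2.npz"));T=env.get_calibration("top")
h=hole(W["im"],318,172);print(h)
(ex,ey)=h[3][0];ex+=302;ey+=156
print("hole",plane(W,h[0],h[1],.042),plane(W,ex,ey,.042),tri((W,h[0],h[1]),(T,413,262.5)))
for u,v,z in((320,121,.074),(323,50,.1)):
    b=capblob(W["im"],u,v,th=200);d=W["d"][int(b[1]),int(b[0])];print("cap",b,plane(W,b[4],b[5],z),back(W,b[4],b[5],d))
for u,v in ((296,186),(340,186),(300,110),(345,120),(318,188)):
    d=W["d"][v,u];print((u,v),back(W,u,v,d))
st=env.get_state()
for z in(-.0187-.008,-.0187,.0393):print(z,proj(W,W["p"]+[0,0,-z]))
# row-wise vial edges
g=W["im"].astype(int).sum(2)
for v in(266,275,285,295,305):
    print(v,[int(x) for x in W["d"][v,295:340:3]*1000])
E
```

```text
(np.float64(317.89403973509934), np.float64(171.9271523178808), array([  6,   7,  21,  19, 302], dtype=int32), ((15.915143966674805, 15.900943756103516), (17.59267234802246, 20.05867576599121), 78.03294372558594))
hole [ 0.4716 -0.3297  0.042 ] [ 0.4717 -0.3297  0.042 ] (array([ 0.4713, -0.3304,  0.0419]), [0.82, 0.82])
cap (319.8529415130615, 121.5, 12.167118072509766, 439, np.float64(320.2369020501139), np.float64(121.54669703872437)) [ 0.4732 -0.2889  0.074 ] [ 0.4731 -0.2889  0.0749]
cap (322.5, 50.60344886779785, 14.815993309020996, 636, np.float64(322.85849056603774), np.float64(50.534591194968556)) [ 0.4744 -0.2468  0.1   ] [ 0.4744 -0.2468  0.1   ]
(296, 186) [ 0.4525 -0.3417  0.0436]
(340, 186) [ 0.491  -0.3418  0.0424]
(300, 110) [ 0.4569 -0.2793  0.0428]
(345, 120) [ 0.494  -0.2871  0.0427]
(318, 188) [ 0.4717 -0.3434  0.0433]
-0.0267 [314.087 336.941]
-0.0187 [314.204  325.7872]
0.0393 [314.7825 270.6594]
266 [369, 366, 368, 190, 186, 185, 186, 185, 185, 188, 192, 367, 368, 367, 367]
275 [371, 370, 183, 178, 175, 175, 173, 173, 174, 175, 179, 188, 371, 371, 371]
285 [375, 375, 170, 166, 163, 163, 162, 162, 162, 164, 167, 171, 375, 376, 375]
295 [144, 379, 159, 155, 154, 153, 154, 154, 153, 154, 156, 158, 378, 155, 143]
305 [139, 157, 148, 144, 143, 143, 142, 142, 141, 143, 143, 146, 147, 154, 137]
```

```bash
cat >> h.py <<'E'
def held(W,rows,c0=300,c1=331,z1=.2):
    """held vial in the tool frame, per picture row: middle across, nearest-surface x, z"""
    from scipy.spatial.transform import Rotation as Rn
    Rt=Rn.from_quat([*W["q"][1:],W["q"][0]]).as_matrix();out=[]
    for v in rows:
        us=[u for u in range(c0,c1) if 0<W["d"][v,u]<z1]
        P=np.array([Rt.T@(back(W,u,v,W["d"][v,u])-W["p"]) for u in us]);m=abs(us-np.mean(us))<4
        out.append([v,us[0],us[-1],(P[0,1]+P[-1,1])/2,np.median(P[m,0]),np.median(P[m,2])])
    return np.array(out)
E
python3 - <<'E'
from h import *
np.set_printoptions(precision=4,suppress=True)
print(held(dict(np.load("pics/w2.npz")),range(260,304,3)))
E
```

```text
return _methods._mean(a, axis=axis, dtype=dtype,
  ret = ret.dtype.type(ret / rcount)
Traceback (most recent call last):
  File "h.py", line 39, in held
    out.append([v,us[0],us[-1],(P[0,1]+P[-1,1])/2,np.median(P[m,0]),np.median(P[m,2])])
                  ~~^^^
IndexError: list index out of range
```

```bash
python3 - <<'E'
from h import *
np.set_printoptions(precision=4,suppress=True)
print(held(dict(np.load("pics/w2.npz")),range(264,304,3)))
E
```

```text
[[264.     304.     323.      -0.0007   0.0074   0.0312]
 [267.     302.     326.      -0.0004   0.0073   0.0271]
 [270.     301.     327.      -0.0004   0.0074   0.0228]
 [273.     300.     327.      -0.0007   0.0073   0.0193]
 [276.     300.     328.      -0.0004   0.0073   0.0153]
 [279.     300.     328.      -0.0003   0.0073   0.0117]
 [282.     300.     329.       0.       0.0073   0.0083]
 [285.     300.     329.      -0.       0.0073   0.005 ]
 [288.     300.     329.      -0.       0.0072   0.002 ]
 [291.     300.     330.       0.0003   0.0075  -0.0017]
 [294.     300.     330.       0.0003   0.0071  -0.004 ]
 [297.     300.     330.       0.0003   0.0066  -0.0057]
 [300.     300.     330.       0.0003   0.0085  -0.0122]
 [303.     300.     330.       0.0002   0.0087  -0.0151]]
```

Emit:
arm_command([
  {"delta_pos": [1, 0.13, 0], "rot": [0, 0, 0], "fingers": 1},
  {"delta_pos": [1, 0, 0], "rot": [0, 0, 0], "fingers": 1},
  {"delta_pos": [0.15, 0, 0.5], "rot": [0, 0, 0], "fingers": 1},
  {"delta_pos": [0, 0, 1], "rot": [0, 0, 0], "fingers": 1},
  {"delta_pos": [0, 0, 1], "rot": [0, 0, 0], "fingers": 1},
  {"delta_pos": [0, 0, 1], "rot": [0, 0, 0], "fingers": 1},
  {"delta_pos": [0, 0, 1], "rot": [0, 0, 0], "fingers": 1},
  {"delta_pos": [0, 0, 0.8], "rot": [0, 0, 0], "fingers": 1},
  {"delta_pos": [0, 0, 0], "rot": [0, 0, 0], "fingers": 1},
  {"delta_pos": [0, 0, 0], "rot": [0, 0, 0], "fingers": 1},
])

```text
clock: 9.5
tcp_pos: [0.4722, -0.3278, 0.0932]
orientation: [-0.0, 0.707, 0.707, 0.0]
wrist_force: [0.1, 0.6, -0.5]
finger_gap: 0.0166
```

```bash
python3 -c "
from h import *
im,d,c,st=shot('w3');print(st['tcp_pos'],st['clock'],proj(c,[.4716,-.3298,.042]),proj(c,st['tcp_pos']-[0,0,.04]))
cv2.imwrite('pics/w3c.png',cv2.resize(im[180:360,220:420],None,fx=3,fy=3))"
```

```text
[ 0.47222186 -0.32784517  0.0931835 ] 9.5 [313.81960974 265.84833051] [314.75972601 270.09958963]
```

View pics/w3c.png

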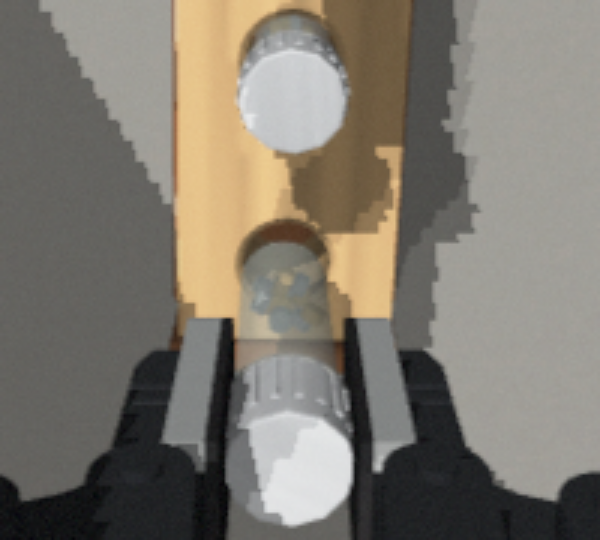

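The crop shows the vial foot (285,260) lined up with the hole mouth (285,250), with only a small sideways correction needed. I'll lower it.

Emit:
arm_command([
  {"delta_pos": [-0.06, 0, 0.3], "rot": [0, 0, 0], "fingers": 1},
  {"delta_pos": [0, 0, 0.35], "rot": [0, 0, 0], "fingers": 1},
  {"delta_pos": [0, 0, 0.35], "rot": [0, 0, 0], "fingers": 1},
  {"delta_pos": [0, 0, 0.35], "rot": [0, 0, 0], "fingers": 1},
  {"delta_pos": [0, 0, 0.35], "rot": [0, 0, 0], "fingers": 1},
  {"delta_pos": [0, 0, 0.2], "rot": [0, 0, 0], "fingers": 1},
  {"delta_pos": [0, 0, 0.1], "rot": [0, 0, 0], "fingers": 1},
  {"delta_pos": [0, 0, 0], "rot": [0, 0, 0], "fingers": 1},
])

```text
clock: 10.35
tcp_pos: [0.4722, -0.3297, 0.0529]
orientation: [-0.0, 0.707, 0.707, 0.0]
wrist_force: [0.1, 0.4, -0.3]
finger_gap: 0.017
```

Emit:
arm_command([
  {"delta_pos": [0, 0, 0.1], "rot": [0, 0, 0], "fingers": 1},
  {"delta_pos": [0, 0, 0.1], "rot": [0, 0, 0], "fingers": 1},
  {"delta_pos": [0, 0, 0], "rot": [0, 0, 0], "fingers": 1},
])

```text
clock: 10.65
tcp_pos: [0.4722, -0.3297, 0.0491]
orientation: [-0.0, 0.707, 0.707, 0.0]
wrist_force: [-0.1, 0.1, -0.3]
finger_gap: 0.0168
```

Emit:
arm_command([
  {"delta_pos": [0, 0, 0.05], "rot": [0, 0, 0], "fingers": 1},
  {"delta_pos": [0, 0, 0.03], "rot": [0, 0, 0], "fingers": 1},
  {"delta_pos": [0, 0, 0], "rot": [0, 0, 0], "fingers": 1},
])

```text
clock: 10.95
tcp_pos: [0.4726, -0.3303, 0.0488]
orientation: [0.001, 0.707, 0.707, -0.0]
wrist_force: [-1.2, 1.0, 6.3]
finger_gap: 0.0167
```

Emit:
arm_command([
  {"delta_pos": [0, 0, -0.06], "rot": [0, 0, 0], "fingers": 0.7},
  {"delta_pos": [0, 0, 0], "rot": [0, 0, 0], "fingers": 0.6},
  {"delta_pos": [0, 0, 0], "rot": [0, 0, 0], "fingers": 0.4},
  {"delta_pos": [0, 0, 0], "rot": [0, 0, 0], "fingers": 0.4},
  {"delta_pos": [0, 0, 0], "rot": [0, 0, 0], "fingers": 0.4},
  {"delta_pos": [0, 0, -0.5], "rot": [0, 0, 0], "fingers": 0.4},
  {"delta_pos": [0, 0, -1], "rot": [0, 0, 0], "fingers": 0.4},
  {"delta_pos": [0, 0, -1], "rot": [0, 0, 0], "fingers": 0.4},
  {"delta_pos": [0, 0, -1], "rot": [0, 0, 0], "fingers": 0.4},
  {"delta_pos": [0, 0, -1], "rot": [0, 0, 0], "fingers": 0.4},
  {"delta_pos": [0, 0, -1], "rot": [0, 0, 0], "fingers": 0.4},
  {"delta_pos": [0, 0, -1], "rot": [0, 0, 0], "fingers": 0.4},
  {"delta_pos": [0, 0, -1], "rot": [0, 0, 0], "fingers": 0.4},
  {"delta_pos": [0, 0, 0], "rot": [0, 0, 0], "fingers": 0.4},
  {"delta_pos": [0, 0, 0], "rot": [0, 0, 0], "fingers": 0.4},
])

```text
clock: 12.45
tcp_pos: [0.4726, -0.33, 0.1995]
orientation: [0.001, 0.707, 0.707, 0.0]
wrist_force: [-0.8, 0.3, -0.8]
finger_gap: 0.0513
```

```bash
python3 - <<'E'
from h import *
np.set_printoptions(precision=4,suppress=True)
im,d,W,st=shot('w4');print(st['tcp_pos'],st['clock'],st['finger_gap'])
for n,X in(("put",(.4716,-.3298,.074)),("v2",(.4732,-.2889,.074)),("long",(.4744,-.2468,.1))):
    p=proj(W,X);b=capblob(im,*p,th=190);dd=d[int(b[5]),int(b[4])];print(n,p,np.round(b,1),back(W,b[4],b[5],dd),plane(W,b[4],b[5],X[2]))
E
```

```text
[ 0.4726 -0.33    0.1995] 12.45 0.05132349927468118
put [313.7804 228.4185] [313.9 229.5  10.5 331.  313.8 229.5] [ 0.4716 -0.3306  0.0743] [ 0.4716 -0.3307  0.074 ]
v2 [315.784  178.0914] [315.6 177.8  11.3 386.  315.8 178.1] [ 0.4732 -0.2888  0.0743] [ 0.4732 -0.2889  0.074 ]
long [317.6376 120.4075] [317.4 120.5  13.6 552.  317.5 120.5] [ 0.4743 -0.2468  0.0993] [ 0.4743 -0.2469  0.1   ]
```

View pics/w4.png

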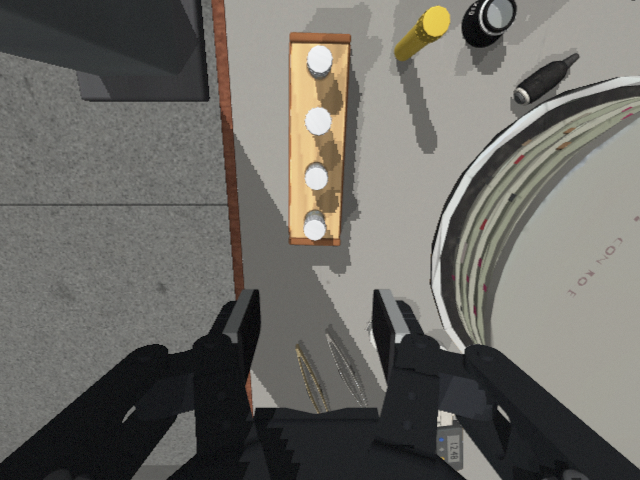

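The put-back vial's cap, at (314,229) in the picture, is level with its neighbour (z 0.0743 m), so it's seated on the bottom. The long vial is at (318,120). I'll grasp it next.

Emit:
arm_command([
  {"delta_pos": [1, 0.09, 0], "rot": [0, 0, 0], "fingers": 0.4},
  {"delta_pos": [1, 0, 0], "rot": [0, 0, 0], "fingers": 0.4},
  {"delta_pos": [1, 0, 0], "rot": [0, 0, 0], "fingers": 0.4},
  {"delta_pos": [1, 0, 0], "rot": [0, 0, 0], "fingers": 0.4},
  {"delta_pos": [0.15, 0, 0.5], "rot": [0, 0, 0], "fingers": 0.4},
  {"delta_pos": [0, 0, 1], "rot": [0, 0, 0], "fingers": 0.4},
  {"delta_pos": [0, 0, 1], "rot": [0, 0, 0], "fingers": 0.4},
  {"delta_pos": [0, 0, 1], "rot": [0, 0, 0], "fingers": 0.4},
  {"delta_pos": [0, 0, 1], "rot": [0, 0, 0], "fingers": 0.4},
  {"delta_pos": [0, 0, 1], "rot": [0, 0, 0], "fingers": 0.4},
  {"delta_pos": [0, 0, 0.8], "rot": [0, 0, 0], "fingers": 0.4},
  {"delta_pos": [0, 0, 0], "rot": [0, 0, 0], "fingers": 0.5},
  {"delta_pos": [0, 0, 0], "rot": [0, 0, 0], "fingers": 0.65},
  {"delta_pos": [0, 0, 0], "rot": [0, 0, 0], "fingers": 0.75},
  {"delta_pos": [0, 0, 0], "rot": [0, 0, 0], "fingers": 1},
  {"delta_pos": [0, 0, 0], "rot": [0, 0, 0], "fingers": 1},
  {"delta_pos": [0, 0, 0], "rot": [0, 0, 0], "fingers": 1},
], squeeze=40)

```text
clock: 14.2
tcp_pos: [0.4749, -0.2474, 0.0739]
orientation: [0.001, 0.707, 0.707, 0.0]
wrist_force: [-0.1, -0.2, 4.6]
finger_gap: 0.0165
```

Emit:
arm_command([
  {"delta_pos": [0, 0, -0.4], "rot": [0, 0, 0], "fingers": 1},
  {"delta_pos": [0, 0, -0.7], "rot": [0, 0, 0], "fingers": 1},
  {"delta_pos": [0, 0, -1], "rot": [0, 0, 0], "fingers": 1},
  {"delta_pos": [0, 0, -1], "rot": [0, 0, 0], "fingers": 1},
  {"delta_pos": [0, 0, -1], "rot": [0, 0, 0], "fingers": 1},
  {"delta_pos": [0, 0, -1], "rot": [0, 0, 0], "fingers": 1},
  {"delta_pos": [0.5, 0, -1], "rot": [0, 0, 0], "fingers": 1},
  {"delta_pos": [1, 0, -1], "rot": [0, 0, 0], "fingers": 1},
  {"delta_pos": [1, 0, -1], "rot": [0, 0, 0], "fingers": 1},
  {"delta_pos": [1, 0, -1], "rot": [0, 0, 0], "fingers": 1},
  {"delta_pos": [1, 0, -1], "rot": [0, 0, 0], "fingers": 1},
  {"delta_pos": [1, 0, -1], "rot": [0, 0, 0], "fingers": 1},
  {"delta_pos": [1, 0, -1], "rot": [0, 0, 0], "fingers": 1},
  {"delta_pos": [1, 0, -1], "rot": [0, 0, 0], "fingers": 1},
  {"delta_pos": [1, 0, -1], "rot": [0, 0, 0], "fingers": 1},
  {"delta_pos": [1, 0, 0], "rot": [0, 0, 0], "fingers": 1},
  {"delta_pos": [1, 0, 0], "rot": [0, 0, 0], "fingers": 1},
  {"delta_pos": [1, 0, 0], "rot": [0, 0, 0], "fingers": 1},
  {"delta_pos": [1, 0, 0], "rot": [0, 0, 0], "fingers": 1},
  {"delta_pos": [1, 0, 0], "rot": [0, 0, 0], "fingers": 1},
])

```text
clock: 16.2
tcp_pos: [0.4737, 0.024, 0.3552]
orientation: [-0.0, 0.707, 0.707, 0.0]
wrist_force: [-0.3, -0.1, -0.4]
finger_gap: 0.0164
```

Emit:
arm_command([
  {"delta_pos": [1, 0, 0], "rot": [0, 0, 0], "fingers": 1},
  {"delta_pos": [1, 0, 0], "rot": [0, 0, 0], "fingers": 1},
  {"delta_pos": [0.5, 0, 0], "rot": [0, 0, 0], "fingers": 1},
  {"delta_pos": [0, 0, 0], "rot": [0, 0, 0], "fingers": 1},
  {"delta_pos": [0, 0, 0], "rot": [0, 0, 0], "fingers": 1},
])

```text
clock: 16.7
tcp_pos: [0.4741, 0.0728, 0.355]
orientation: [0.0, 0.707, 0.707, -0.0]
wrist_force: [-0.6, -0.4, -1.1]
finger_gap: 0.0165
```

```bash
python3 -c "
from h import *
im,d,c,st=shot('w5');print(st['tcp_pos'],st['orientation'],st['clock'],st['finger_gap'],st['joint_pos'])"
```

```text
[0.47412202 0.07284756 0.35497036] [ 1.15857179e-04  7.07027980e-01  7.07185553e-01 -1.24110345e-04] 16.7 0.01649023476585025 [-1.48882683e-02  1.20831010e-01  1.01687010e-01  1.55165891e+00
 -3.39502219e-04  1.55568522e+00]
```

View pics/w5.png

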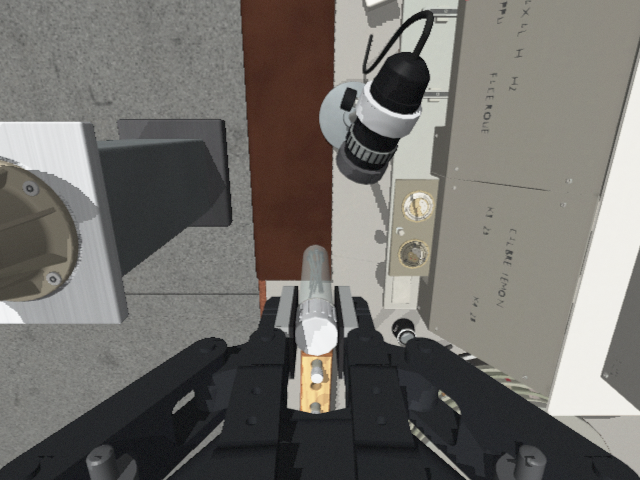

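The barrel is seen from above, with its tail at (405,70), white collar at (388,115) and front edge at (363,180). The vial is held straight. I'll fit the barrel's cylinder from depth.

```bash
cat >> h.py <<'E'
from scipy.optimize import least_squares
def cloud(W,u0,u1,v0,v1,zlo,zhi):
    v,u=np.mgrid[v0:v1,u0:u1];d=W["d"][v0:v1,u0:u1]
    P=np.stack([(u-W["mtx"][0,2])/W["mtx"][0,0]*d,(v-W["mtx"][1,2])/W["mtx"][1,1]*d,d],-1).reshape(-1,3)
    P=(P-W["t"])@W["R"];m=(d.ravel()>0)&(P[:,2]>zlo)&(P[:,2]<zhi);return P[m]
def look(yaw,pitch): return np.array([np.cos(pitch)*np.cos(yaw),np.cos(pitch)*np.sin(yaw),-np.sin(pitch)])
def fitcyl(P,r,x0,c):
    """axis through c + a*e1 + b*e2, direction look(yaw,pitch); radius r given"""
    def ax(x):
        d=look(x[0],x[1]);e1=np.cross([0,0,1],d);e1/=np.linalg.norm(e1);return d,c+x[2]*e1+x[3]*np.cross(d,e1)
    def f(x):
        d,o=ax(x);return (np.linalg.norm(np.cross(P-o,d),axis=1)-r)*1e3
    s=least_squares(f,x0,loss="soft_l1",f_scale=.7);return s.x,ax(s.x),f(s.x)
E
python3 - <<'E'
from h import *
np.set_printoptions(precision=4,suppress=True)
W=dict(np.load("pics/w5.npz"))
P=cloud(W,325,440,40,200,.19,.32);print(len(P),P.min(0),P.max(0))
c=np.array([.51,.13,.245])
x,(d,o),res=fitcyl(P,.02,[-1.9,.6,0,0],c)
def rep(P):
    s=(P-o)@d;r=np.linalg.norm(np.cross(P-o,d),axis=1)
    for a in np.arange(-.09,.08,.008):
        m=(s>=a)&(s<a+.008)
        if m.sum():print(f"s {a:.3f} n {m.sum()} r {np.median(r[m])*1e3:.1f}")
print(np.degrees(x[:2]),x[2:],d,o);rep(P)
s=(P-o)@d;Q=P[(s>np.percentile(s,98)-.045)]
for k in range(3):
    x,(d,o),res=fitcyl(Q,.02,x,c);Q=Q[abs(res)<3]if k==0 else Q
    print(np.degrees(x[:2]),d,o,np.median(abs(res)),len(Q))
rep(P)
s=np.sort((P-o)@d);print(s[-30:]);t=(.222-o[2])/d[2];print("lens by z",o+d*t,t,"by edge",o+d*s[-10])
E
```

```text
7513 [0.4901 0.1106 0.2013] [0.5442 0.1992 0.2827]
[-110.1564   30.6942] [ 0.0007 -0.0154] [-0.2963 -0.8072 -0.5105] [0.5133 0.1372 0.2318]
s -0.082 n 105 r 9.0
s -0.074 n 572 r 13.2
s -0.066 n 822 r 19.0
s -0.058 n 720 r 20.2
s -0.050 n 950 r 21.0
s -0.042 n 791 r 24.3
s -0.034 n 617 r 23.8
s -0.026 n 446 r 19.7
s -0.018 n 754 r 19.3
s -0.010 n 557 r 20.1
s -0.002 n 356 r 18.0
s 0.006 n 588 r 19.9
s 0.014 n 235 r 19.8
[-107.472   30.568] [-0.2585 -0.8213 -0.5086] [0.5134 0.1374 0.2313] 0.9503170885874386 2650
[-109.5419   30.2334] [-0.289  -0.8142 -0.5035] [0.5137 0.1371 0.2313] 0.7133294711542914 2650
[-109.542    30.2335] [-0.289  -0.8142 -0.5035] [0.5137 0.1371 0.2313] 0.7133251003490337 2650
s -0.082 n 108 r 9.9
s -0.074 n 573 r 14.0
s -0.066 n 822 r 19.8
s -0.058 n 717 r 21.0
s -0.050 n 949 r 21.7
s -0.042 n 790 r 25.0
s -0.034 n 618 r 24.5
s -0.026 n 457 r 20.3
s -0.018 n 760 r 19.8
s -0.010 n 538 r 20.5
s -0.002 n 362 r 18.4
s 0.006 n 586 r 20.2
s 0.014 n 233 r 20.1
[0.0181 0.0181 0.0181 0.0181 0.0182 0.0182 0.0182 0.0182 0.0182 0.0182
 0.0183 0.0184 0.0184 0.0184 0.0184 0.0184 0.0184 0.0185 0.0186 0.0186
 0.0187 0.0187 0.0188 0.0189 0.0189 0.019  0.0191 0.0191 0.0192 0.0195]
lens by z [0.5084 0.1221 0.222 ] 0.018480416626298273 by edge [0.5083 0.122  0.2219]
```

```bash
cat >> h.py <<'E'
def fitprof(P,x0,c,pitch=None,lo=-.066,hi=.02,w=.006,cam=None):
    """free radius per slice"""
    n=int(np.ceil((hi-lo)/w))
    def ax(x):
        d=look(x[0],x[1] if pitch is None else pitch);e1=np.cross([0,0,1],d);e1/=np.linalg.norm(e1)
        return d,c+x[2]*e1+x[3]*np.cross(d,e1)
    d,o=ax(x0);b=((P-o)@d-lo)//w;m=(b>=0)&(b<n);P=P[m];b=b[m].astype(int)
    f=lambda x:(np.linalg.norm(np.cross(P-ax(x)[1],ax(x)[0]),axis=1)-x[4:][b])*1e3
    s=least_squares(f,[*x0[:4],*[.02]*n],loss="soft_l1",f_scale=.7);return s.x,ax(s.x),s.fun
E
python3 - <<'E'
from h import *
np.set_printoptions(precision=4,suppress=True)
W=dict(np.load("pics/w5.npz"))
P=cloud(W,325,440,40,200,.19,.32);c=np.array([.51,.13,.245])
for pit in(None,np.radians(35)):
  for lo in(-.066,-.03):
    x,(d,o),res=fitprof(P,[-1.91,np.radians(33),0,-.0155],c,pit,lo=lo)
    t=(.222-o[2])/d[2];print(pit,np.degrees(x[:2]),o+d*t,np.median(abs(res)),"r",x[4:]*1e3, "end",np.sort((P-o)@d)[-8]-t)
# picture silhouette: dark/bright barrel widths per slice perpendicular -> image axis of the front section
E
```

```text
None [-106.5542   52.4649] [0.5194 0.1492 0.222 ] 0.971694741532348 r [12.2954 14.9237 17.1979 20.0529 24.7494 26.5334 27.7422 26.4472 28.8525
 30.3254 32.766  33.4458 36.2023 39.5213 40.9603] end 0.012974417656349498
None [-111.606     1.1521] [0.4615 0.0044 0.222 ] 0.9904985434836672 r [40.4932 33.4288 30.0289 28.0142 25.6328 20.6987 20.0134 17.8307 15.5526] end -0.11701836580033204
0.6108652381980153 [-109.5066   25.1893] [0.5095 0.1255 0.222 ] 0.672706180696616 r [15.3306 16.9252 17.8164 19.2073 22.5003 22.6045 22.407  18.8769 19.1986
 20.3366 20.5552 18.8986 20.8692 21.6629 21.4802] end 0.0017734954755882562
0.6108652381980153 [-107.7648   32.3178] [0.5182 0.1455 0.222 ] 1.3583553266152992 r [33.9738 30.66   31.0753 31.2976 32.0849 30.8069 32.0167 33.4449 33.4494] end 0.01957607059074434
```

Emit:
arm_command([
  {"delta_pos": [-0.9, 0, 0.5], "rot": [0, 0, 0], "fingers": 1},
  {"delta_pos": [-0.9, 0, 0.5], "rot": [0, 0, 0], "fingers": 1},
  {"delta_pos": [-0.9, 0, 0.5], "rot": [0, 0, 0], "fingers": 1},
  {"delta_pos": [-0.9, 0, 0.5], "rot": [0, 0, 0], "fingers": 1},
  {"delta_pos": [-0.9, 0, 0.5], "rot": [0, 0, 0], "fingers": 1},
  {"delta_pos": [0, 0, 0], "rot": [0, 0, 0.01806], "fingers": 1},
  {"delta_pos": [0, 0, 0], "rot": [0, 0, 0.01806], "fingers": 1},
  {"delta_pos": [0, 0, 0], "rot": [0, 0, 0.01806], "fingers": 1},
  {"delta_pos": [0, 0, 0], "rot": [0, 0.01944, 0], "fingers": 1},
  {"delta_pos": [0, 0, 0], "rot": [0, 0.01944, 0], "fingers": 1},
  {"delta_pos": [0, 0, 0], "rot": [0, 0.01944, 0], "fingers": 1},
  {"delta_pos": [0, 0, 0], "rot": [0, 0.01944, 0], "fingers": 1},
  {"delta_pos": [0, 0, 0], "rot": [0, 0.01944, 0], "fingers": 1},
  {"delta_pos": [0, 0, 0], "rot": [0, 0, 0], "fingers": 1},
  {"delta_pos": [0, 0, 0], "rot": [0, 0, 0], "fingers": 1},
])

```text
clock: 18.25
tcp_pos: [0.474, -0.0183, 0.3045]
orientation: [-0.173, 0.78, 0.549, 0.245]
wrist_force: [-0.9, -0.2, -0.2]
finger_gap: 0.0166
```

```bash
python3 - <<'E'
from h import *
np.set_printoptions(precision=4,suppress=True)
W=dict(np.load("pics/w5.npz"))
print(held(W,range(244,304,4)))
P=cloud(W,325,440,40,200,.19,.32);c=np.array([.51,.13,.245])
im,d,c2,st=shot('w6');print(st['tcp_pos'],st['clock'],st['joint_pos'])
W=dict(np.load("pics/w6.npz"));print(proj(W,[.5084,.122,.222]),proj(W,[.558,.26,.325]))
from scipy.spatial.transform import Rotation as Rn
q=st["orientation"];print(Rn.from_quat([*q[1:],q[0]]).as_matrix())
E
```

```text
return _methods._mean(a, axis=axis, dtype=dtype,
  ret = ret.dtype.type(ret / rcount)
Traceback (most recent call last):
  File "h.py", line 39, in held
    out.append([v,us[0],us[-1],(P[0,1]+P[-1,1])/2,np.median(P[m,0]),np.median(P[m,2])])
                  ~~^^^
IndexError: list index out of range
```

```bash
python3 - <<'E'
from h import *
np.set_printoptions(precision=4,suppress=True)
im,d,c2,st=shot('w6');print(st['tcp_pos'],st['clock'],st['joint_pos'])
W=dict(np.load("pics/w6.npz"));print(proj(W,[.5084,.122,.222]),proj(W,[.5084+.0656*.5,.122+.5*.1854,.222+.5*.138]))
from scipy.spatial.transform import Rotation as Rn
q=st["orientation"];print(Rn.from_quat([*q[1:],q[0]]).as_matrix())
try: print(held(W,range(248,304,4),z1=.24))
except Exception as e: print(e)
E
```

```text
[ 0.474  -0.0183  0.3045] 18.25 [-0.5854  0.1177 -0.1602  1.4596  0.5886  1.2786]
[297.697 138.446] [294.4603 -36.6471]
[[ 0.2769  0.9416  0.1918]
 [ 0.772  -0.3368  0.539 ]
 [ 0.5721 -0.0012 -0.8202]]
[[248.     307.     323.      -0.0003   0.0082   0.0568]
 [252.     304.     326.      -0.0002   0.008    0.05  ]
 [256.     303.     327.      -0.0002   0.0081   0.0431]
 [260.     302.     327.      -0.0006   0.0082   0.0366]
 [264.     302.     328.      -0.0002   0.0082   0.0305]
 [268.     302.     328.      -0.0002   0.0083   0.0248]
 [272.     301.     328.      -0.0005   0.0082   0.0198]
 [276.     301.     329.      -0.0002   0.0083   0.0144]
 [280.     301.     329.      -0.0001   0.0084   0.0096]
 [284.     300.     330.      -0.0001   0.0083   0.0053]
 [288.     300.     330.      -0.0001   0.0081   0.0014]
 [292.     300.     330.      -0.0001   0.0082  -0.0029]
 [296.     300.     330.      -0.0001   0.0079  -0.0061]
 [300.     300.     330.      -0.0001   0.0092  -0.0124]]
```

View pics/w6.png

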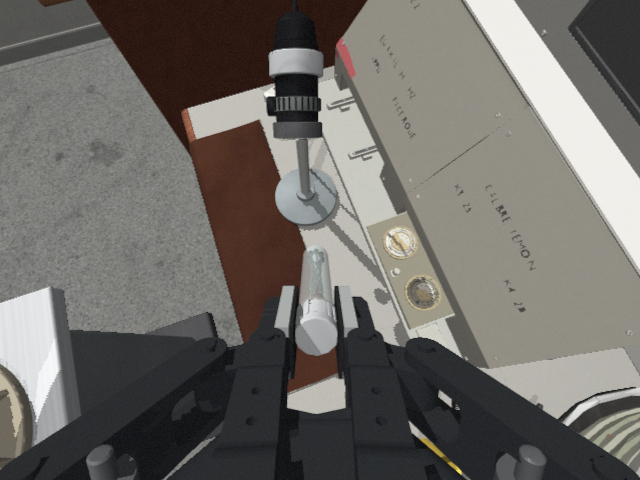

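The barrel is now nearly vertical in the picture, with its collar at (296,62) and front edge at (298,137). The vial axis is straight along tool z. I'll refine the barrel axis from its outline and depth.

```bash
python3 - <<'E'
from h import *
np.set_printoptions(precision=4,suppress=True)
def axisplane(W,u0,u1,rows,ang):
    """plane through camera centre and barrel axis: row midpoints in a picture turned by ang"""
    Cc=(320,120);M=cv2.getRotationMatrix2D(Cc,ang,1);v,u=np.mgrid[0:480,0:640];D=W["d"]
    P=np.stack([(u-W["mtx"][0,2])/W["mtx"][0,0]*D,(v-W["mtx"][1,2])/W["mtx"][1,1]*D,D],-1)
    P=(P-W["t"])@W["R"];m=((D>0)&(P[...,2]>.185)&(P[...,1]>.08)&(P[...,1]<.25)).astype(np.uint8)*255
    m[:,:u0]=0;m[:,u1:]=0
    m=cv2.warpAffine(m,M,(640,480),flags=cv2.INTER_LINEAR);Mi=cv2.invertAffineTransform(M);out=[]
    for r in rows:
        x=np.where(m[r]>127)[0]
        if len(x)<10: continue
        out.append((r,x[0],x[-1]))
    out=np.array(out);w=out[:,2]-out[:,1];print(np.c_[out,(out[:,1]+out[:,2])/2.][::6].tolist())
    mid=np.c_[(out[:,1]+out[:,2])/2,out[:,0],np.ones(len(out))]
    A=np.polyfit(mid[:,1],mid[:,0],1);k=abs(np.polyval(A,mid[:,1])-mid[:,0])<1.2;mid=mid[k]
    px=mid@Mi.T;D=np.array([ray(W,*p)[1] for p in px]);n=np.linalg.svd(D)[2][-1];return n,-W["R"].T@W["t"],len(mid)
W6=dict(np.load("pics/w6.npz"));W5=dict(np.load("pics/w5.npz"))
n6,c6,k=axisplane(W6,255,340,range(48,136),0);print(n6,k)
n5,c5,k=axisplane(W5,320,445,range(60,170),-21);print(n5,k)
d=np.cross(n5,n6);d/=np.linalg.norm(d);d*=-np.sign(d[2]);print("axis",d,"yaw",np.degrees(np.arctan2(d[1],d[0])),"pitch",np.degrees(np.arcsin(-d[2])))
p=np.linalg.solve([n5,n6,[0,0,1]],[n5@c5,n6@c6,.222]);print("lens from planes at z .222",p)
for n in(n5,n6):
    for y in np.radians(np.arange(-114,-104,.01)):
        if abs(n@look(y,np.radians(35)))<1e-4: print("yaw at 35:",np.degrees(y));break
for W,a in((W5,(325,440,40,200)),(W6,(255,340,30,145))):
    P=cloud(W,*a,.19,.32);c=np.array([.51,.13,.245]);dd=look(np.radians(-109.5),np.radians(35))
    s=(P-p)@dd;Q=P[(s>-.03)]
    f=lambda x:(np.linalg.norm(np.cross(Q-p-[x[0],x[1],0],look(x[2],np.radians(35))),axis=1)-.02)*1e3
    r=least_squares(f,[0,0,-1.91],loss="soft_l1",f_scale=.7);L=p+[*r.x[:2],0]
    print("cyl",L,np.degrees(r.x[2]),"edge s",np.sort((P-L)@look(r.x[2],np.radians(35)))[-10])
E
```

```text
[[48.0, 273.0, 317.0, 295.0], [54.0, 269.0, 322.0, 295.5], [60.0, 268.0, 322.0, 295.0], [66.0, 269.0, 322.0, 295.5], [72.0, 269.0, 322.0, 295.5], [78.0, 273.0, 318.0, 295.5], [84.0, 274.0, 317.0, 295.5], [90.0, 275.0, 317.0, 296.0], [96.0, 275.0, 317.0, 296.0], [102.0, 266.0, 320.0, 293.0], [108.0, 266.0, 320.0, 293.0], [114.0, 267.0, 317.0, 292.0], [120.0, 276.0, 317.0, 296.5], [126.0, 273.0, 321.0, 297.0], [132.0, 273.0, 321.0, 297.0]]
[ 0.9523 -0.3023 -0.0423] 55
[[60.0, 430.0, 463.0, 446.5], [66.0, 421.0, 462.0, 441.5], [73.0, 448.0, 457.0, 452.5], [79.0, 442.0, 452.0, 447.0], [85.0, 407.0, 446.0, 426.5], [91.0, 397.0, 439.0, 418.0], [97.0, 391.0, 436.0, 413.5], [103.0, 352.0, 438.0, 395.0], [109.0, 348.0, 438.0, 393.0], [115.0, 343.0, 438.0, 390.5], [121.0, 348.0, 436.0, 392.0], [127.0, 356.0, 431.0, 393.5], [133.0, 352.0, 425.0, 388.5], [139.0, 343.0, 420.0, 381.5], [145.0, 337.0, 419.0, 378.0], [151.0, 330.0, 414.0, 372.0], [157.0, 324.0, 408.0, 366.0], [163.0, 321.0, 399.0, 360.0], [169.0, 319.0, 384.0, 351.5]]
[-0.9351  0.3173 -0.1581] 5
axis [-0.305  -0.9474 -0.0971] yaw -107.8480956940686 pitch 5.575033578879988
lens from planes at z .222 [ 0.4519 -0.0539  0.222 ]
yaw at 35: -109.3099999999976
cyl [ 0.4519 -0.0539  0.222 ] -109.43493886998723 edge s -0.15263702642796165
cyl [ 0.4519 -0.0539  0.222 ] -109.43493886998723 edge s -0.1508547076872177
```

```bash
python3 - <<'E'
from h import *
np.set_printoptions(precision=4,suppress=True)
W6=dict(np.load("pics/w6.npz"));W5=dict(np.load("pics/w5.npz"))
p=np.array([.5084,.122,.222]);n6=np.array([.9523,-.3023,-.0423]);c6=-W6["R"].T@W6["t"]
print("offset of lens guess from axis plane (m)",n6@(p-c6))
P5=cloud(W5,325,440,40,200,.19,.32);P6=cloud(W6,255,340,30,145,.19,.32);pit=np.radians(35)
for n,P in(("5",P5),("6",P6),("both",np.r_[P5,P6])):
    s=(P-p)@look(-1.908,pit);Q=P[s>-.03]
    g=lambda x:look(x[2] if len(x)>2 else -1.908,pit)
    f=lambda x:(np.linalg.norm(np.cross(Q-p-[x[0],x[1],0],g(x)),axis=1)-.02)*1e3
    for x0 in([0,0],[0,0,-1.908]):
        r=least_squares(f,x0,loss="soft_l1",f_scale=.7);L=p+[*r.x[:2],0];q=np.sort((P-L)@g(r.x))
        print(n,L,r.x[2:]*57.2958,np.median(abs(f(r.x))),"edge s",q[-30],q[-10],q[-3],"plane off",n6@(L-c6))
E
```

```text
offset of lens guess from axis plane (m) 0.0006386382522719121
5 [0.509  0.1246 0.222 ] [] 1.0687597044121144 edge s 0.00023418517285277298 0.0008144618724854943 0.0012078874114990798 plane off 0.00045220427382265324
5 [0.509  0.1245 0.222 ] [-109.1963] 1.0668533356853245 edge s 0.0002287105132710979 0.0008088696450546523 0.0012197568801794862 plane off 0.0004768644810256399
6 [0.5085 0.1248 0.222 ] [] 1.0843636871599485 edge s 0.002357557210953579 0.0026941184003630926 0.003148065859186476 plane off -7.717165848142651e-05
6 [0.5089 0.1247 0.222 ] [-107.2896] 1.095275687376003 edge s 0.002212341814494565 0.002795871274049685 0.0030702133426552046 plane off 0.00028032320674148056
both [0.5088 0.1247 0.222 ] [] 1.0904153121857607 edge s 0.002345918766222848 0.002682479955632363 0.003136427414455746 plane off 0.0001764432447174287
both [0.509  0.1246 0.222 ] [-108.2916] 1.0941674484545547 edge s 0.0022685535509110455 0.0028704758769556122 0.0031439886529019824 plane off 0.0003655900828608387
```

Emit:
arm_command([
  {"delta_pos": [-0.7, -0.36, 0], "rot": [0, 0, 0], "fingers": 1},
  {"delta_pos": [-0.72, -0.36, 0.2], "rot": [0, 0, 0], "fingers": 1},
  {"delta_pos": [0, 0, 0.8], "rot": [0, 0, 0], "fingers": 1},
  {"delta_pos": [0, 0, 0.8], "rot": [0, 0, 0], "fingers": 1},
  {"delta_pos": [0, 0, 0.8], "rot": [0, 0, 0], "fingers": 1},
  {"delta_pos": [0, 0, 0.8], "rot": [0, 0, 0], "fingers": 1},
  {"delta_pos": [0, 0, 0.8], "rot": [0, 0, 0], "fingers": 1},
  {"delta_pos": [0, 0, 0.8], "rot": [0, 0, 0], "fingers": 1},
  {"delta_pos": [0, 0, 0.7], "rot": [0, 0, 0], "fingers": 1},
  {"delta_pos": [0, 0, 0.45], "rot": [0, 0, 0], "fingers": 1},
  {"delta_pos": [0, 0, 0], "rot": [0, 0, 0], "fingers": 1},
  {"delta_pos": [0, 0, 0], "rot": [0, 0, 0], "fingers": 1},
])

```text
clock: 19.5
tcp_pos: [0.4767, 0.0328, 0.1885]
orientation: [-0.173, 0.779, 0.551, 0.246]
wrist_force: [-0.1, -0.4, -1.3]
finger_gap: 0.0167
```

```bash
python3 - <<'E'
from h import *
np.set_printoptions(precision=4,suppress=True)
im,d,c2,st=shot('w7');print(st['tcp_pos'],st['clock'],st['joint_pos'],st['finger_gap'])
W=dict(np.load("pics/w7.npz"))
from scipy.spatial.transform import Rotation as Rn
q=st["orientation"];Rt=Rn.from_quat([*q[1:],q[0]]).as_matrix();print(Rt)
h=held(W,range(252,300,6),z1=.24);print(h)
L=np.array([.5084,.1232,.222]);D=look(np.radians(-109.3),np.radians(35))
G=st["tcp_pos"]+Rt@[0.0002,-.0002,.0279];F=L+.1*D
print("glass",G,"focus",F,"err tool mm",1e3*Rt.T@(F-G));print("lens px",proj(W,L),"pitch/yaw of -x",np.degrees(np.arcsin(Rt[2,0])),np.degrees(np.arctan2(-Rt[1,0],-Rt[0,0])))
E
```

```text
[0.4767 0.0328 0.1885] 19.5 [-0.4827  0.1348 -0.4313  1.1032  0.6032  1.3964] 0.0167362301590364
[[ 0.2722  0.943   0.1916]
 [ 0.773  -0.3328  0.5401]
 [ 0.5731  0.0011 -0.8195]]
[[252.     304.     326.      -0.0003   0.0081   0.0497]
 [258.     303.     327.      -0.0002   0.0084   0.0392]
 [264.     302.     328.      -0.0002   0.0083   0.0304]
 [270.     302.     328.      -0.0002   0.0082   0.0224]
 [276.     301.     329.      -0.0002   0.0082   0.0147]
 [282.     300.     330.      -0.0001   0.0083   0.0075]
 [288.     300.     330.      -0.0001   0.0083   0.0011]
 [294.     300.     330.      -0.0002   0.0081  -0.0046]]
glass [0.4819 0.0481 0.1657] focus [0.4813 0.0459 0.1646] err tool mm [-2.4605  0.2225 -0.4291]
lens px [315.0823  84.3914] pitch/yaw of -x 34.96385804037638 -109.39556469417344
```

View pics/w7.png

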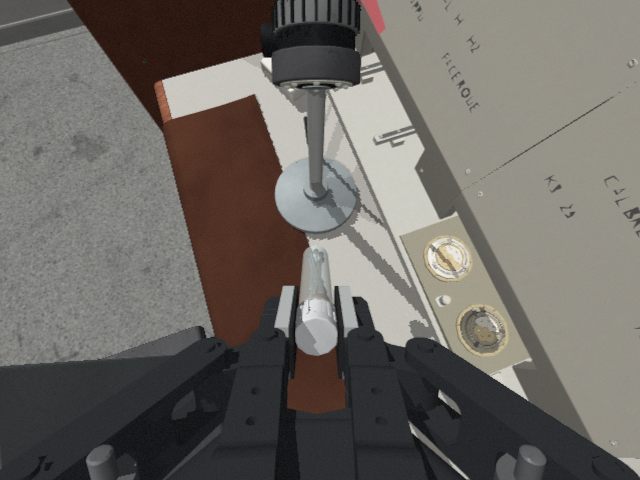

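The barrel's front edge is at (316,85), centred over the vial column (316). I'll measure the gap directly in the tool frame.

```bash
python3 - <<'E'
from h import *
np.set_printoptions(precision=4,suppress=True)
W=dict(np.load("pics/w7.npz"))
from scipy.spatial.transform import Rotation as Rn
q=W["q"];Rt=Rn.from_quat([*q[1:],q[0]]).as_matrix()
T=lambda u,v:Rt.T@(back(W,u,v,W["d"][v,u])-W["p"])
for v in range(56,96,2): print(v,T(316,v),W["im"][v,316])
P=(cloud(W,265,370,45,88,.19,.3)-W["p"])@Rt
f=lambda x:(np.hypot(P[:,1]-x[0],P[:,2]-x[1])-.02)*1e3
r=least_squares(f,[0,.028],loss="soft_l1",f_scale=.5);print("axis tool y,z",r.x,np.median(abs(f(r.x))),len(P))
print("front x percentiles",np.percentile(P[:,0],[0,.5,1,2,5,10]))
# slope of the axis within the tool frame, two halves
for a,b in((.100,.113),(.113,.13)):
    m=(P[:,0]>a)&(P[:,0]<b);Q=P[m];
    if m.sum()>100:
        g=lambda x:(np.hypot(Q[:,1]-x[0],Q[:,2]-x[1])-.02)*1e3
        print(a,b,m.sum(),least_squares(g,[0,.028],loss="soft_l1",f_scale=.5).x)
E
```

```text
56 [0.1055 0.0003 0.006 ] [73 71 71]
58 [0.1052 0.0003 0.008 ] [72 71 71]
60 [0.1041 0.0003 0.0058] [69 69 67]
62 [0.1032 0.0003 0.005 ] [69 67 67]
64 [0.103  0.0003 0.0076] [68 65 65]
66 [0.102  0.0003 0.0062] [67 65 65]
68 [0.1013 0.0003 0.006 ] [67 65 66]
70 [0.1007 0.0003 0.007 ] [66 65 66]
72 [0.1    0.0003 0.0073] [67 64 64]
74 [0.0993 0.0003 0.0076] [67 64 65]
76 [0.0984 0.0003 0.0061] [60 60 61]
78 [0.0978 0.0003 0.0066] [34 32 33]
80 [0.0974 0.0003 0.0095] [142 154 152]
82 [0.0968 0.0003 0.0109] [140 148 147]
84 [0.0962 0.0003 0.0124] [116 123 122]
86 [0.0962 0.0003 0.0191] [121 120 116]
88 [0.0961 0.0003 0.0263] [57 55 54]
90 [0.0966 0.0003 0.0394] [122 129 127]
92 [0.0957 0.0003 0.0399] [83 88 85]
94 [0.0994 0.0003 0.0923] [79 81 80]
axis tool y,z [0.     0.0273] 0.5719890096723829 3803
front x percentiles [0.0957 0.096  0.0962 0.0964 0.0968 0.0972]
0.1 0.113 2479 [0.0001 0.027 ]
0.113 0.13 123 [-0.0386  0.0474]
```

Emit:
arm_command([
  {"delta_pos": [-0.15, 0.01, -0.025], "rot": [0, 0, 0], "fingers": 1},
  {"delta_pos": [0, 0, 0], "rot": [0, 0, 0], "fingers": 1},
  {"delta_pos": [0, 0, 0], "rot": [0, 0, 0], "fingers": 1},
  {"delta_pos": [0, 0, 0], "rot": [0, 0, 0], "fingers": 1},
  {"delta_pos": [0, 0, 0], "rot": [0, 0, 0], "fingers": 1},
])

```text
clock: 20.05
tcp_pos: [0.4757, 0.0297, 0.1865]
orientation: [-0.173, 0.779, 0.55, 0.246]
wrist_force: [0.3, 0.2, -0.5]
finger_gap: 0.0165
```

```bash
python3 - <<'E'
from h import *
np.set_printoptions(precision=4,suppress=True)
im,d,c2,st=shot('w8');W=dict(np.load("pics/w8.npz"))
print(st['tcp_pos'],st['clock'],abs(st['qvel']).max(),st['wrist_force'],st['finger_gap'])
from scipy.spatial.transform import Rotation as Rn
q=W["q"];Rt=Rn.from_quat([*q[1:],q[0]]).as_matrix()
P=(cloud(W,265,370,45,92,.19,.3)-W["p"])@Rt
f=lambda x:(np.hypot(P[:,1]-x[0],P[:,2]-x[1])-.02)*1e3
print("axis",least_squares(f,[0,.028],loss="soft_l1",f_scale=.5).x)
for v in range(74,94,2):print(v,Rt.T@(back(W,316,v,d[v,316])-W["p"]))
L=np.array([.5084,.1232,.222]);D=look(np.radians(-109.3),np.radians(35));G=st["tcp_pos"]+Rt@[.0002,-.0002,.0279]
print("glass",G,"err tool mm",1e3*Rt.T@(L+.1*D-G));print(held(W,range(252,300,12),z1=.24))
im,d=env.read_camera("scene");t,_=env.read_camera("top")
o=np.zeros((480,800,3),np.uint8);o[:,:400]=cv2.resize(im[110:350,200:400],(400,480));o[:,400:]=cv2.resize(t[180:300,260:440],(400,267)).repeat(1,0)[:267].copy() if 0 else 0
o[:267,400:]=cv2.resize(t[180:300,260:440],(400,267));cv2.imwrite("pics/fin.png",o)
E
```

```text
[0.4757 0.0297 0.1865] 20.05 0.002264863375142214 [ 0.2828  0.1997 -0.4866] 0.016480853801471275
axis [-0.0003  0.0276]
74 [0.0999 0.0003 0.0118]
76 [0.1004 0.0003 0.0208]
78 [0.0996 0.0003 0.0212]
80 [0.0999 0.0003 0.0298]
82 [0.1002 0.0003 0.0399]
84 [0.105  0.0003 0.0899]
86 [0.1039 0.0003 0.0906]
88 [0.1029 0.0003 0.0921]
90 [0.1019 0.0003 0.094 ]
92 [0.1008 0.0003 0.0952]
glass [0.4809 0.045  0.1638] err tool mm [ 1.2655  0.0984 -0.1324]
[[252.     304.     326.      -0.0002   0.0082   0.0496]
 [264.     302.     328.      -0.0002   0.0083   0.0303]
 [276.     301.     329.      -0.0001   0.0081   0.0149]
 [288.     300.     330.      -0.0001   0.0083   0.0011]]
```

View pics/fin.png

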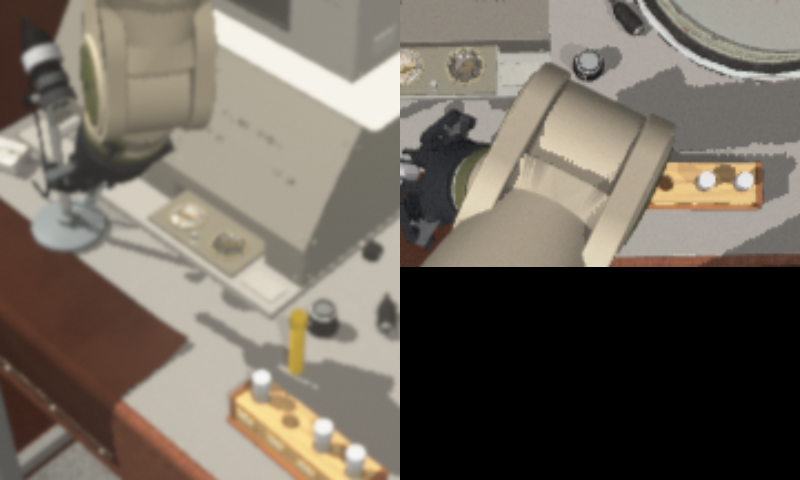

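The rack holds its three short vials, hole 1 is now empty, and the yellow decoy and loupe are still standing. The lens-to-vial gap measures 100 mm, so I'm handing in.

```bash
python3 -c "
from workcell import env
print(env.hand_in(), env.get_state()['clock'])"
```

```text
the job is handed in; nothing more can be done
the job is handed in; nothing more can be done
```

I put the short vial back in the empty hole and let go of it. The long vial is now held by its cap in front of the inspection camera, and I handed the job in at about 20 s of the 67 s.

**Short vial:** The arm felt about 6 N when the vial touched the bottom of the hole. After release its cap stood at 74.3 mm, level with its neighbour.

**Long vial:**
- **Distance:** from the last wrist picture, the lens face is 100 mm in front of the middle of the glass.
- **Centring:** the glass is within about 0.5 mm of the lens axis.
- **Tilt:** the last reading, just before a final 3 mm shift that involved no turn, was 35.0° down and −109.4° in heading. The camera's line of sight measures 35° and −109.3°.
- **Stillness:** the arm was at rest, with joint speeds of 0.002 rad/s at most.

**Disagreements and limits:**
- My earlier estimate of the lens position put the distance error at about 1.3 mm. I trusted the closer, direct measurement instead.
- Leaving the camera's tilt free in the fit gave 30°, and freeing each slice's radius as well made it unreliable, so I used the 35° you gave.
- The finger gap read 16.5 mm on the 18 mm caps, but both vials stayed straight in the grip.
- In the last pictures the other three vials, the yellow decoy and the loupe were all in place. The parts tin was outside those crops, so I didn't recheck it; the arm never went near it.

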